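# Clamp a fretwork blank: register it, key the collar, hold it home

### The job

On the carving block, first push the wooden blank flush against both steel stops (its long side on the long stop, its end on the short end stop). Then turn the knurled collar on the clamp spindle until its hidden keyway drops over the pin, push it fully home so that the clamp foot bears on the blank, and finish while still holding it pushed home: do not let go at the end. The blank must stay against its stops, and the mallet, the chisel and the small fret piece are to be left where they are.

Things in the scene. Friction and masses are not known exactly. Their poses are not given: they have to be found in the camera images.
- block: Heavy dark wooden carving block fixed to the bench, 50 mm high; origin on its underside, at bench height. In its frame it spans x -145 to 125, y -170 to 140 mm. Its x points away from the robot (yaw up to 0.35 rad either way), z up. Going along +x come the blank's place, the long stop, and the clamp pillar with spindle, strap and collar (axis at x 62, y 0). Else its top is bare but for the fret piece.
- corner (a point): Inner corner, on the block's top, where the faces of the two steel stops meet; axes as the block's. The long stop's face is x = 0, from y = 5 to -115 mm; the end stop's face is y = 0, from x = 0 to -36. Stops are 12 mm high and thick. The flush blank fills x -40 to 0, y -110 to 0 (centre -20, -55); it is pushed there in +x and +y.
- blank: Loose pale wooden bar with pencilled lines, 40 (x) by 110 (y) by 18 mm high, about 60 g; origin in the centre of its underside. It lies on the block, away from the stops on their -x, -y side, up to 0.3 rad askew.
- collar: Loose knurled steel collar, 52 mm diameter, 36 mm high, about 220 g; origin in the centre of its underside, z up. It sits over the spindle on the strap, underside 36 mm above the block's top. Grip it across the diameter on its upper 22 mm: there nothing obstructs the fingers at any angle. Off the keyway, pressed down, it moves 1 mm and is then blocked hard; turned over the pin it can go down 8 mm: home.
- keyway (a point): Point on the collar's top edge straight above its keyway, which is inside and cannot be seen; 26 mm from the axis along the collar's own x. The pin, also unseen, sticks sideways out of the spindle. The keyway meets it after 0.45 to 1.45 rad of turning clockwise seen from above, with about 0.18 rad of play either way.
- spindle_top (a point): Centre of the upper end of the fixed upright steel spindle, diameter 19 mm, 78 mm above the block's top, on the collar's axis. It stands 6 mm out of the collar's top, 14 mm when the collar is home.
- strap (a joint): Travel of the sprung steel strap under the collar: 0 up, 0.008 m fully down (home). The collar pushes it down; this takes about 4 N to begin and 12 N at home, foot included, and it springs up again if released. The strap is 26 mm wide and runs from the pillar to the foot, its top 36 mm above the block's top.
- foot_bottom (a point): Underside of the strap's sprung rubber foot, 16 mm diameter, 14 mm on the -x side of the long stop's face; 24 mm above the block's top when the strap is up, so that the blank slides freely under it with 6 mm to spare. With the strap home it presses on the blank.
- mallet: Bystander: pale wooden mallet on the bench at the +y side of the block, head 70 mm diameter by 110 mm, handle 230 mm pointing away; origin under the head.
- chisel: Bystander: chisel with wooden handle, 230 mm long, 26 mm thick, on the bench at the -y side of the block; origin under the handle, 30 mm ahead of its middle.
- fret: Bystander: small wooden fret piece, 52 mm square, 12 mm high, lying on the block beyond the end stop; origin in the centre of its underside.
Things that resemble listed ones, but are neither listed nor needed, are in the scene too. What is shaped like the blank but orange or pink is not meant.

How it is judged (in metres and radians):
On the way, in this order (a step that is already met when the one before it is completed fails the run):
1. the blank lies flush against both stops while the collar is still up (x of blank in the frame of corner between -0.0225 and -0.0175 m and y of blank in the frame of corner between -0.0575 and -0.0525 m and angle between the y axis of blank and the y axis of corner, either way round below 0.035 rad and z of blank in the frame of corner below 0.004 m and value of joint strap below 0.004 m), for 0.2 s.
2. the collar has dropped over the pin and is pushed home (value of joint strap above 0.006 m and z of collar in the frame of corner between 0.025 and 0.0305 m and horizontal distance between collar and spindle_top below 0.004 m and angle between collar's own z axis and vertical below 0.1 rad), for 0.3 s.
At the end, for the whole second after the job is handed in: Blank flush on both stops (centre within 2.5 mm, 0.035 rad); collar upright on the spindle, keyed over the pin, underside 25 to 30.5 mm above the block (home 28), strap down over 6 mm, foot on the blank with over 1 N, gripper or arm pressing on the collar with over 2 N (all of step 2 and x of blank in the frame of corner between -0.0225 and -0.0175 m and y of blank in the frame of corner between -0.0575 and -0.0525 m and angle between the y axis of blank and the y axis of corner, either way round below 0.035 rad and z of blank in the frame of corner below 0.004 m and contact force between strap and blank above 1 N and contact force between any of the fingers, the arm and collar above 2 N); the arm keeps its last pose, push and grip.
It fails at once if a bystander was moved more than 30 mm (distance of any of mallet, chisel, fret from where it was at the start of the episode above 0.03 m).
It also fails if it takes over 53 s, if anything falls off the work surface, if the arm or the gripper's body presses on something with over 40 N, if the wrist force passes 120 N, or if a joint passes its speed limit or range.

### The arm

A 6-joint arm with a two-finger parallel gripper is mounted at the origin on the work surface. World frame = base frame: x ahead of the robot, y to its left, z up, the work surface at z = 0. Lengths are in mm, angles in rad, forces in N, time in s.
With the tool pointing down it reaches from about 300 to 775 mm from the base axis. Payload 14.6 kg.
Tool frame: the origin (TCP) lies on the mounting face of the last link; the fingertips stand 199 mm ahead of it and the grasp point (between the pads) lies 180 mm ahead of it; z points along the fingers, y is the line along which they close (so a half turn about z gives the same grasp; the last joint's range is limited). The gripper opens to 94 mm and grips with 3 to 60 N. Pads are 16 mm wide; open, the fingers measure 119 mm over their backs; the gripper's body (75 mm by 177 mm) begins 78 mm behind the grasp point.
Start: joints at [-1.224, 0.3, 1.521, -0, 1.321, -0.067], TCP at [221.143, -503.574, 404.646] pointing down, gripper open.
Joint ranges: [-3.03, 3.03], [-0.79, 2.21], [0.23, 2.52], [-1.04, 4.18], [0, 3.07], [-2.55, 2.55]. Speed limits (rad/s): [2.22, 2.22, 2.57, 3.14, 3.14, 3.14].

### API

Orientations are given as [roll, pitch, yaw] about the fixed x, y, z axes, in that order (R = Rz(yaw) Ry(pitch) Rx(roll)).
In Python, from cell import manip gives the robot as it stands. The module is installed in compiled form; this text tells all that it offers.
- The arm moves only by the shell command python3 -m creep 'ROWS' [FORCE]. ROWS is a JSON object of lists of equal length, an entry for each row: "slide": the shift along the world's x, y, z in cm, a list of three; "turn": the turn about the world's z in rad; "claw": the opening, from 0 (shut) to 1 (fully open). A call has 1 to 8 rows; each row shifts and turns the commanded pose from where the row before left it; what a row does not reach is not made up. A row lasts 1/8 s, in which the tool goes at most 62.5 mm and 10.7 degrees, less where a joint would pass 70% of its speed; a pose out of reach is approached as far as the arm can. A call with a gripper value outside its range is refused whole. The fingers move at their own pace and stop on an object; FORCE is the grip in N (left out, the last holds). Time passes only in rows, so rows that do not move let the fingers close. It gives the time, the measured TCP pose, the force, the opening and the grip force at its end, in the units of the state.
- manip.read_state(): the state, without advancing time (a new reading comes with each control period).
- manip.camera(name): name is "scene" or "top" or "wrist"; returns (picture, depth): 420x560x3 uint8, red, green, blue; 420x560 float32, mm along the optical axis (not along the pixel's ray), 0 where there is no reading.
- manip.calibration(name): a dict with "intrinsics" (3x3 intrinsics, pixels), "pose" (4x4, takes a point from camera to world coordinates). Camera axes: x right, y up, looking along -z (the intrinsics and any distortion apply to the point x, -y, -z); pixel columns grow to the right and rows downward; lengths in mm; the calibration is good to about 2 mm. A picture is of the moment at which its call begins: read the wrist's pose just before it. calibration takes no time and is no camera call; for the wrist camera it gives the pose at the moment of the call.
- manip.sign_off(): hands the job in; it is judged then, once.
Trained networks look in the newest picture that a camera, given by its name, has taken for a name from the list of things; names that differ only in an ending like _2 or _b are one class to them, and where a whole thing is asked for, a point or a joint stands for the part that bears it (a point fixed in the world has none). Each returns a list of dicts, best first, with "score" (0 to 1); they miss things now and then, are a little off and sometimes report something else, mostly with a low value. They report only what shows in the picture. A call takes as long as a camera call. They do not tell look-alikes from the thing itself.
- manip.cut_out(query, camera): "mask" (420x560 bool, what is visible of it) and "position" ([column, row] in pixels, amid what is visible of it).
The state is a dict: "clock": time; "joints": joint angles; "qd": joint speeds; "effort": joint torques, N m; "eef_pos": TCP position; "eef_rot": TCP orientation; "wrist_force": force on the tool from outside, world axes, zero at the start; "moment": the same for the moment, N m; "finger_gap": finger opening in mm; "finger_force": force on a finger pad.
Only numpy, scipy, OpenCV 4.12 (cv2) and the standard library are available. Lean on these libraries where they do the work, as an engineer would, in place of code of your own. Each camera call takes 0.05 s, during which the arm holds its last target. There are 200 camera calls.

## Working session

There is one attempt and no reset: what is moved stays moved. The work goes in short steps, Python scripts to look and compute and a shell command to move; the robot and the scene stay as the last step left them, time stands still between calls to the robot, and variables do not carry over. Pictures are saved under pics/ and viewed, at most 10 in all, crops included, and the job is handed in when it is done.

```bash
mkdir -p pics; cat > h.py <<'E'
import numpy as np, cv2
from cell import manip
def world(cam, d, cal, uv):
    K=np.array(cal["intrinsics"]);P=np.array(cal["pose"])
    uv=np.atleast_2d(uv).astype(float)
    z=d[uv[:,1].round().astype(int),uv[:,0].round().astype(int)]
    x=(uv[:,0]-K[0,2])/K[0,0]*z; y=(uv[:,1]-K[1,2])/K[1,1]*z
    p=np.c_[x,-y,-z,np.ones(len(z))]
    return (p@P.T)[:,:3], z
def proj(cal,pts):
    K=np.array(cal["intrinsics"]);P=np.linalg.inv(np.array(cal["pose"]))
    c=np.c_[np.atleast_2d(pts),np.ones(len(np.atleast_2d(pts)))]@P.T
    return np.c_[K[0,0]*c[:,0]/-c[:,2]+K[0,2], K[1,1]*-c[:,1]/-c[:,2]+K[1,2]]
E
python3 - <<'E'
from h import *
for c in ["top","scene"]:
    im,d=manip.camera(c);cal=manip.calibration(c)
    np.savez(c+".npz",im=im,d=d,K=cal["intrinsics"],P=cal["pose"])
    cv2.imwrite(f"pics/{c}0.png",im[...,::-1]); print(c,{k:np.round(v,2).tolist() for k,v in cal.items()})
    for q in ["block","blank","collar","keyway","strap","spindle_top","fret","mallet","chisel"]:
        for r in manip.cut_out(q,c):
            m=r["mask"]&(d>0); v,u=np.nonzero(m)
            if len(u)==0: print(q,r["position"],"nomask");continue
            w,_=world(c,d,cal,np.c_[u,v])
            print(q,round(r["score"],2),np.round(r["position"]),len(u),np.median(w,0).round(),"zmax",np.percentile(w[:,2],[5,50,95]).round(), im[m].mean(0).round())
print(manip.read_state())
E
```

```text
top {'intrinsics': [[505.32, 0.0, 289.04], [0.0, 505.32, 205.26], [0.0, 0.0, 1.0]], 'pose': [[-0.0, 0.98, -0.18, 326.19], [-1.0, -0.0, 0.0, 51.07], [0.0, 0.18, 0.98, 1311.77], [0.0, 0.0, 0.0, 1.0]]}
block 0.75 [266. 206.] 11483 [554. 108.  50.] zmax [45. 50. 59.] [72. 48. 32.]
blank 0.97 [228. 313.] 766 [305. 201.  18.] zmax [ 2. 18. 23.] [169. 118.  14.]
blank 0.63 [276. 219.] 683 [531.  78.  68.] zmax [63. 68. 72.] [135. 114.  80.]
keyway 0.66 [254. 178.] 409 [629. 138. 121.] zmax [ 87. 121. 126.] [117. 119. 126.]
strap 0.78 [256. 199.] 262 [577. 132.  86.] zmax [82. 86. 91.] [123. 125. 133.]
spindle_top 0.73 [266. 209.] 11729 [556. 108.  50.] zmax [44. 50. 60.] [73. 49. 33.]
fret 0.63 [214. 178.] 300 [638. 245.  62.] zmax [54. 62. 65.] [131. 109.  73.]
mallet 0.63 [151. 213.] 2008 [548. 397.  53.] zmax [19. 53. 71.] [128. 100.  63.]
chisel 0.91 [363. 200.] 777 [ 580. -138.   22.] zmax [ 0. 22. 29.] [107.  80.  54.]
scene {'intrinsics': [[413.64, 0.0, 279.64], [0.0, 413.64, 215.29], [0.0, 0.0, 1.0]], 'pose': [[-0.78, -0.46, 0.42, 947.73], [0.63, -0.57, 0.53, 510.14], [-0.0, 0.68, 0
[... 911 characters left out ...]
28.] [98. 70. 49.]
{'clock': 1.0, 'joints': array([-1.22360716e+00,  2.99902283e-01,  1.52098777e+00,  5.05020257e-06,
        1.32070165e+00, -6.65635743e-02]), 'qd': array([-0.00063551,  0.00117006, -0.00020444, -0.0021427 ,  0.00153845,
        0.00108179]), 'effort': array([-2.36603555e-03, -5.31666756e+01, -3.52914369e+01,  7.07343570e-02,
        2.12502741e-02,  4.78076288e-06]), 'eef_pos': array([ 221.14069857, -503.57815924,  404.64950837]), 'eef_rot': array([ 3.14159138e+00, -4.81916814e-06,  4.13751493e-01]), 'wrist_force': array([ 1.07332233, -0.46396257,  0.09258107]), 'moment': array([-0.0351138 ,  0.01667753,  0.01571573]), 'finger_force': 0.0, 'finger_gap': 93.84193796872634}
```

```bash
python3 - <<'E'
import cv2
a=cv2.imread("pics/top0.png")[120:300,180:380]; cv2.imwrite("pics/topc.png",cv2.resize(a,None,fx=3.3,fy=3.3,interpolation=cv2.INTER_CUBIC))
a=cv2.imread("pics/scene0.png")[160:340,200:400]; cv2.imwrite("pics/scenec.png",cv2.resize(a,None,fx=3.3,fy=3.3,interpolation=cv2.INTER_CUBIC))
E
```

```text
(no output)
```

View pics/topc.png

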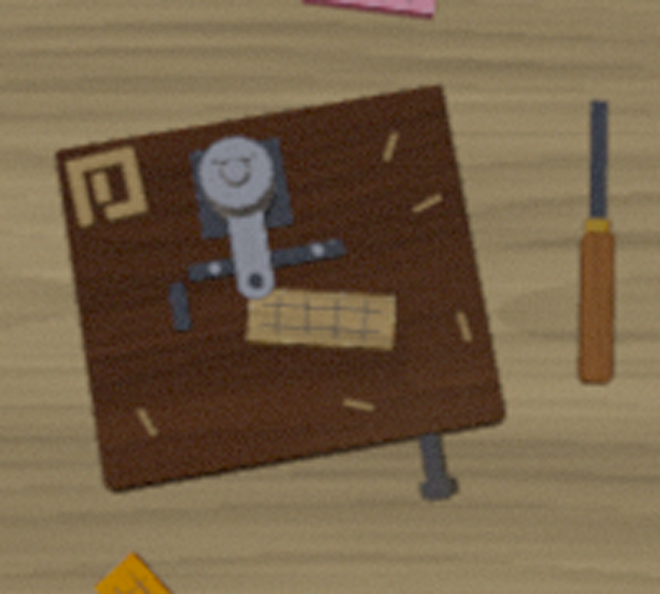

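View pics/scenec.png

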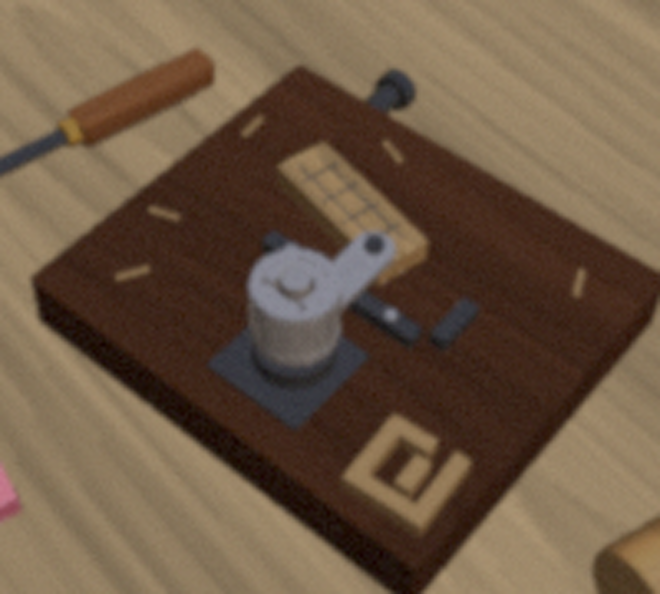

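The top view (3.3× crop) shows the block with the blank at about (320,318), the foot at (256,282), the long stop from (190,272) to (343,246), the end stop at (180,305) and the collar at (236,175). The scene view agrees with this. The block's yaw is about +0.17, and the blank lies about −0.22 askew from it.

```bash
cat > fit.py <<'E'
from h import *
for c in ["top","scene"]:
    f=np.load(c+".npz");im,d=f["im"],f["d"];cal=dict(intrinsics=f["K"],pose=f["P"])
    v,u=np.nonzero(d>0);w,_=world(c,d,cal,np.c_[u,v]);I=im[v,u].astype(int)
    near=(abs(w[:,0]-560)<260)&(abs(w[:,1]-110)<230)
    b=near&(abs(w[:,2]-50)<6)&(I[:,0]-I[:,2]>15)&(I.sum(1)<260)
    r=cv2.minAreaRect(w[b][:,:2].astype(np.float32));print(c,"block",np.round(r[0],1),np.round(r[1],1),round(r[2],2),np.median(w[b][:,2]))
    bl=manip_bl=near&(abs(w[:,2]-68)<5)&(I.sum(1)>250)&(I[:,0]-I[:,2]>20)&(np.hypot(w[:,0]-531,w[:,1]-78)<70)
    r=cv2.minAreaRect(w[bl][:,:2].astype(np.float32));print("blank",bl.sum(),np.round(r[0],1),np.round(r[1],1),round(r[2],2))
    st=near&(abs(w[:,2]-62)<5)&(abs(I[:,0]-I[:,2])<15)
    yaw=0.17;ax=np.array([[np.cos(yaw),np.sin(yaw)],[-np.sin(yaw),np.cos(yaw)]])
    q=w[st][:,:2];m=(np.hypot(q[:,0]-580,q[:,1]-110)<110);q=q[m]@ax.T
    print("stop pts(block-rot axes)",len(q));
    img=np.zeros((420,560),np.uint8)
    n,lab,s,cen=cv2.connectedComponentsWithStats((lambda M:(M.__setitem__((v[st][m],u[st][m]),1),M)[1])(img))
    for k in range(1,n):
        if s[k,4]>8:
            L=lab[v[st][m],u[st][m]]==k;print(s[k,4],cen[k].round(),np.percentile(q[L],[3,50,97],axis=0).round(1).tolist())
    co=near&(abs(w[:,2]-122)<4)
    r=cv2.minEnclosingCircle(w[co][:,:2].astype(np.float32));print("collar",r,w[co][:,:2].mean(0).round(1),np.median(w[co][:,2]))
E
python3 fit.py
```

```text
top block [563.8 114.4] [270.7 308.5] 9.94 49.96251126886068
blank 639 [533.   79.5] [109.1  40.4] 86.72
stop pts(block-rot axes) 250
96 [273. 196.] [[585.4, -34.9], [590.9, -10.0], [597.0, 16.9]]
62 [244. 201.] [[584.7, 47.3], [590.2, 64.0], [596.4, 80.0]]
57 [234. 213.] [[550.1, 87.9], [567.3, 93.2], [583.7, 98.0]]
collar ((631.8260498046875, 140.57223510742188), 26.832855224609375) [631.3 140.5] 122.01375977007137
scene block [541.2 112.4] [316.6 311.5] 9.48 50.725569594960234
blank 611 [531.1  81.3] [111.1  40.6] 86.88
stop pts(block-rot axes) 368
43 [284. 233.] [[584.2, -34.7], [590.6, -27.3], [596.4, -15.1]]
134 [317. 256.] [[584.3, 40.6], [591.5, 62.2], [596.3, 82.7]]
105 [337. 257.] [[550.3, 88.8], [567.8, 95.5], [584.0, 100.8]]
72 [288. 273.] [[640.6, 20.4], [666.1, 48.8], [671.8, 59.4]]
collar ((631.3385009765625, 143.52911376953125), 27.225589752197266) [632.6 144.5] 122.34308436384799
```

```bash
python3 -m creep '{"slide":[[2.4,5.2,0],[2.4,5.2,0],[2.4,5.2,0],[2.4,5.2,0],[2.4,5.2,0],[2.4,5.2,0],[2.4,5.2,0],[2.4,5.2,0]],"turn":[-0.03,-0.03,-0.03,-0.03,-0.03,-0.03,-0.03,-0.03],"claw":[0.64,0.64,0.64,0.64,0.64,0.64,0.64,0.64]}' 20
python3 -m creep '{"slide":[[2.4,5.2,0],[2.4,5.2,0],[2.1,5.2,0],[0,0.2,-4],[0,0,-4],[0,0,0]],"turn":[0,0,0,0,0,0],"claw":[0.64,0.64,0.64,0.64,0.64,0.64]}'
```

```text
clock: 2.0
eef_pos: [413.5, -85.7, 405.0]
eef_rot: [3.141, -0.001, 0.173]
wrist_force: [0.9, -0.7, -0.5]
finger_gap: 60.1
finger_force: 0.0
clock: 2.75
eef_pos: [481.8, 70.5, 322.8]
eef_rot: [-3.141, 0.005, 0.174]
wrist_force: [0.6, 0.1, -0.6]
finger_gap: 60.3
finger_force: 0.0
```

```bash
python3 -m creep '{"slide":[[0,0,-3],[0,0,-3],[0,0,-1.2],[0,0,0]],"turn":[0,0,0,0],"claw":[0.64,0.64,0.64,0.64]}'
python3 - <<'E'
from h import *
im,d=manip.camera("wrist");cv2.imwrite("pics/w1.png",im[...,::-1])
print(manip.calibration("wrist"))
E
```

```text
clock: 3.25
eef_pos: [482.5, 70.3, 253.5]
eef_rot: [3.142, -0.001, 0.174]
wrist_force: [0.0, 0.5, 0.1]
finger_gap: 60.3
finger_force: 0.0
{'intrinsics': array([[310.02713354,   0.        , 277.67392314],
       [  0.        , 310.02713354, 212.52077773],
       [  0.        ,   0.        ,   1.        ]]), 'pose': array([[ 1.71898522e-01,  9.47526285e-01,  2.69527064e-01,
         5.62579261e+02],
       [-9.85114490e-01,  1.65177475e-01,  4.76008799e-02,
         8.48820080e+01],
       [ 5.83284962e-04, -2.73697537e-01,  9.61815636e-01,
         2.35010709e+02],
       [ 0.00000000e+00,  0.00000000e+00,  0.00000000e+00,
         1.00000000e+00]])}
```

View pics/w1.png

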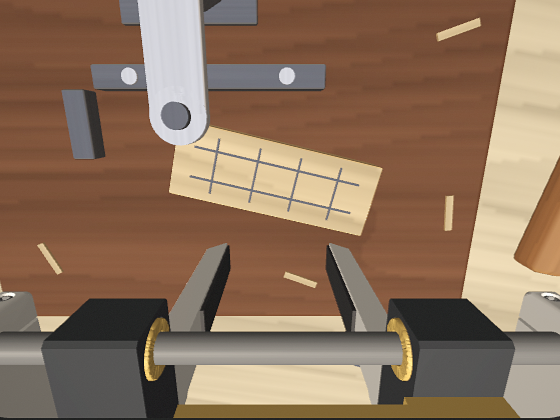

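```bash
python3 -m creep '{"slide":[[0.88,0.15,0],[0.88,0.16,0],[0.88,0.15,0],[0.88,0.16,0],[0.69,0.12,0],[0,0,0]],"turn":[0,0,0,0,0,0],"claw":[0.64,0.64,0.64,0.64,0.64,0.64]}'
python3 -m creep '{"slide":[[0.2,0.035,0],[0.2,0.035,0],[0,0,0]],"turn":[0,0,0],"claw":[0.64,0.64,0.64]}'
python3 -m creep '{"slide":[[0.2,0.035,0],[0,0,0]],"turn":[0,0],"claw":[0.64,0.64]}'
```

```text
clock: 4.05
eef_pos: [524.6, 77.9, 252.5]
eef_rot: [-3.142, -0.0, 0.174]
wrist_force: [0.4, -0.4, -0.5]
finger_gap: 60.0
finger_force: 0.0
clock: 4.42
eef_pos: [528.3, 78.5, 252.7]
eef_rot: [3.142, -0.0, 0.174]
wrist_force: [-1.1, -0.2, 0.3]
finger_gap: 60.2
finger_force: 0.0
clock: 4.68
eef_pos: [530.2, 78.9, 252.6]
eef_rot: [-3.142, 0.0, 0.174]
wrist_force: [-2.0, -1.0, 0.3]
finger_gap: 60.0
finger_force: 0.8
```

```bash
python3 -m creep '{"slide":[[0.1,0.017,0],[0,0,0]],"turn":[0,0],"claw":[0.64,0.64]}'
python3 -m creep '{"slide":[[0.1,0.017,0],[0,0,0]],"turn":[0,0],"claw":[0.64,0.64]}'
```

```text
clock: 4.92
eef_pos: [530.8, 78.9, 252.6]
eef_rot: [-3.142, 0.003, 0.174]
wrist_force: [-10.8, -1.8, 7.3]
finger_gap: 60.4
finger_force: 5.1
clock: 5.18
eef_pos: [531.3, 79.0, 252.6]
eef_rot: [-3.142, 0.005, 0.174]
wrist_force: [-17.7, -4.1, 12.7]
finger_gap: 60.0
finger_force: 9.2
```

```bash
python3 -m creep '{"slide":[[-1.5,-0.26,0],[-1.5,-0.26,0],[0.5,-2.86,0],[0.5,-2.86,0],[0.5,-2.86,0],[2.76,0.48,0],[2.76,0.48,0],[0,0,0]],"turn":[0,0,0,0,0,0,0,0],"claw":[0.64,0.3,0,0,0,0,0,0]}' 20
python3 - <<'E'
from h import *
im,d=manip.camera("wrist");cv2.imwrite("pics/w2.png",im[...,::-1])
cal=manip.calibration("wrist")
O=np.array([571.1,130.9]);c,s=np.cos(.1735),np.sin(.1735);R=np.array([[c,s],[-s,c]])
for r in manip.cut_out("blank","wrist"):
    v,u=np.nonzero(r["mask"]&(d>0));w,_=world("wrist",d,cal,np.c_[u,v]);m=abs(w[:,2]-68)<4
    b=(w[m][:,:2]-O)@R.T;x=cv2.minAreaRect(b.astype(np.float32));print(r["score"],r["position"],x,np.median(w[:,2]))
print((manip.read_state()["eef_pos"][:2]-O)@R.T)
E
```

```text
clock: 6.18
eef_pos: [573.3, -2.1, 252.4]
eef_rot: [3.141, -0.001, 0.174]
wrist_force: [0.4, 0.6, -0.1]
finger_gap: 0.2
finger_force: 0.0
0.68 [136.5, 261.5] ((-19.389474868774414, -38.302284240722656), (40.54183578491211, 109.56968688964844), 0.0897311419248581) 68.61241918286687
0.66 [15.6, 122.8] ((0.0, 0.0), (0.0, 0.0), 0.0) 97.60871550688142
[ -22.05339254 -131.2387617 ]
```

View pics/w2.png

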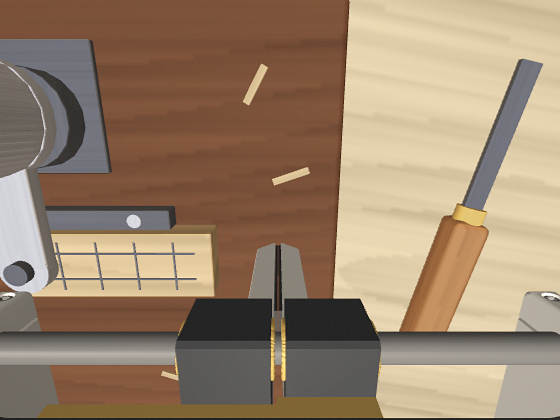

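The blank now lies flush on the long stop, with its right end at about (217,260) in the picture. The closed fingers are at (277,250), to its −y side. Next I push in +y.

```bash
python3 -m creep '{"slide":[[-0.173,0.985,0],[-0.173,0.985,0],[-0.173,0.985,0],[-0.173,0.985,0],[-0.173,0.985,0],[-0.173,0.985,0],[0,0,0]],"turn":[0,0,0,0,0,0,0],"claw":[0,0,0,0,0,0,0]}'
python3 -m creep '{"slide":[[-0.034,0.2,0],[0,0,0]],"turn":[0,0],"claw":[0,0]}'
python3 -m creep '{"slide":[[-0.034,0.2,0],[0,0,0]],"turn":[0,0],"claw":[0,0]}'
```

```text
clock: 7.15
eef_pos: [562.0, 57.7, 252.6]
eef_rot: [-3.141, -0.0, 0.175]
wrist_force: [0.6, -0.8, -1.4]
finger_gap: 0.5
finger_force: 0.0
clock: 7.4
eef_pos: [561.7, 58.9, 252.6]
eef_rot: [-3.141, -0.0, 0.174]
wrist_force: [0.1, -0.3, 0.0]
finger_gap: 0.8
finger_force: 0.0
clock: 7.65
eef_pos: [561.4, 61.0, 252.6]
eef_rot: [-3.142, -0.0, 0.174]
wrist_force: [0.1, 0.1, 0.0]
finger_gap: 0.1
finger_force: 0.0
```

```bash
python3 -m creep '{"slide":[[-0.017,0.1,0],[0,0,0]],"turn":[0,0],"claw":[0,0]}'
python3 -m creep '{"slide":[[-0.017,0.1,0],[0,0,0]],"turn":[0,0],"claw":[0,0]}'
python3 -m creep '{"slide":[[-0.017,0.1,0],[0,0,0]],"turn":[0,0],"claw":[0,0]}'
```

```text
clock: 7.9
eef_pos: [561.2, 61.9, 252.6]
eef_rot: [-3.142, 0.0, 0.174]
wrist_force: [-0.6, -0.2, 0.9]
finger_gap: 0.9
finger_force: 0.0
clock: 8.15
eef_pos: [561.2, 62.3, 252.8]
eef_rot: [3.14, -0.0, 0.174]
wrist_force: [1.6, -6.1, -0.6]
finger_gap: 0.3
finger_force: 3.5
clock: 8.4
eef_pos: [561.1, 62.6, 252.8]
eef_rot: [3.139, -0.0, 0.173]
wrist_force: [2.3, -14.4, 1.1]
finger_gap: 0.4
finger_force: 6.9
```

```bash
python3 -m creep '{"slide":[[0.26,-1.48,0],[-2.61,-0.46,0],[-2.61,-0.46,0],[-0.46,2.63,0],[-0.46,2.63,0],[-0.46,2.63,0],[0,0,0],[0,0,0]],"turn":[0,0,0,0,0,0,0,0],"claw":[0,0,0,0.3,0.64,0.64,0.64,0.64]}' 20
cat > see.py <<'E'
from h import *
import sys
im,d=manip.camera("wrist");cv2.imwrite(f"pics/{sys.argv[1]}.png",im[...,::-1])
cal=manip.calibration("wrist")
O=np.array([571.1,130.9]);c,s=np.cos(.1735),np.sin(.1735);R=np.array([[c,s],[-s,c]])
for r in manip.cut_out("blank","wrist"):
    v,u=np.nonzero(r["mask"]&(d>0));w,_=world("wrist",d,cal,np.c_[u,v]);m=abs(w[:,2]-68)<4
    b=(w[m][:,:2]-O)@R.T;x=cv2.minAreaRect(b.astype(np.float32));print(r["score"],r["position"],x,np.median(w[:,2]))
print((manip.read_state()["eef_pos"][:2]-O)@R.T)
E
python3 see.py w3
```

```text
clock: 9.4
eef_pos: [497.7, 118.1, 252.6]
eef_rot: [-3.142, 0.0, 0.174]
wrist_force: [-0.2, -0.5, 0.1]
finger_gap: 47.4
finger_force: 0.0
0.8 [280.4, 193.9] ((-18.854719161987305, 1.569854736328125), (110.24028778076172, 40.08070755004883), 89.93379974365234) 68.89814752721159
0.67 [304.7, 143.3] ((4.8043060302734375, -0.8426971435546875), (130.67965698242188, 87.9070053100586), 83.51345825195312) 51.00990209859961
[-74.54285025  -0.0847445 ]
```

View pics/w3.png

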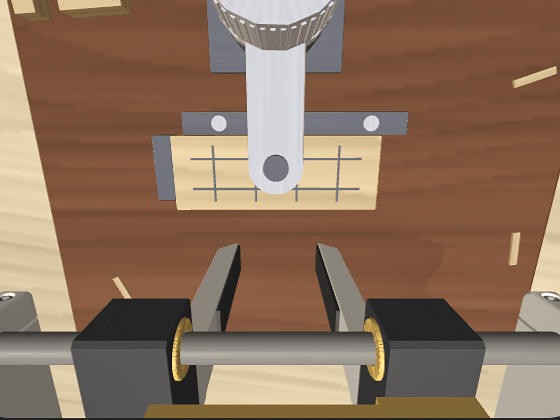

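Both faces look flush: the blank's left end meets the end stop at (176,170) and its upper edge meets the long stop at (280,135). I move on to the collar.

```bash
python3 -m creep '{"slide":[[-0.5,-0.1,5],[0,0,5],[2.3,0.4,0],[2.3,0.4,0],[2.3,0.4,0],[2.3,0.4,0],[2.3,0.4,0],[2.43,0.42,0]],"turn":[0,0.17,0.17,0.17,0.17,0.17,0.17,0.17],"claw":[0.64,1,1,1,1,1,1,1]}' 20
python3 -m creep '{"slide":[[0,0,0],[0,0,0],[0,0,0],[0,0,0]],"turn":[0.17,0.17,0.17,0],"claw":[1,1,1,1]}'
cat > col.py <<'E'
from h import *
import sys
st=manip.read_state()
for cam in ["wrist","top"]:
    im,d=manip.camera(cam);cv2.imwrite(f"pics/{sys.argv[1]}{cam}.png",im[...,::-1])
    cal=manip.calibration(cam);v,u=np.nonzero(d>0);w,_=world(cam,d,cal,np.c_[u,v])
    for z in [122,128]:
        m=(abs(w[:,2]-z)<2.5)&(np.hypot(w[:,0]-632,w[:,1]-141)<40)
        if m.sum()>5: print(cam,z,m.sum(),cv2.minEnclosingCircle(w[m][:,:2].astype(np.float32)),w[m].mean(0).round(1))
print(st["joints"].round(2),st["eef_pos"].round(1),st["eef_rot"].round(3),st["clock"])
E
python3 col.py c1
```

```text
clock: 10.5
eef_pos: [632.7, 141.2, 352.5]
eef_rot: [-3.141, 0.0, 1.368]
wrist_force: [-0.6, -1.0, 0.2]
finger_gap: 94.3
finger_force: 0.0
clock: 11.0
eef_pos: [632.0, 141.2, 352.5]
eef_rot: [-3.141, -0.0, 1.872]
wrist_force: [-0.2, 0.2, -0.4]
finger_gap: 94.0
finger_force: 0.0
wrist 122 3229 ((632.9229125976562, 143.6730194091797), 26.798864364624023) [632.3 144.6 122.7]
wrist 128 513 ((632.7588500976562, 143.76991271972656), 9.233410835266113) [632.6 144.3 128.8]
[ 0.16  0.56  1.28  0.    1.31 -0.14] [632.  141.2 352.5] [-3.141 -0.     1.872] 11.0
```

View pics/c1wrist.png

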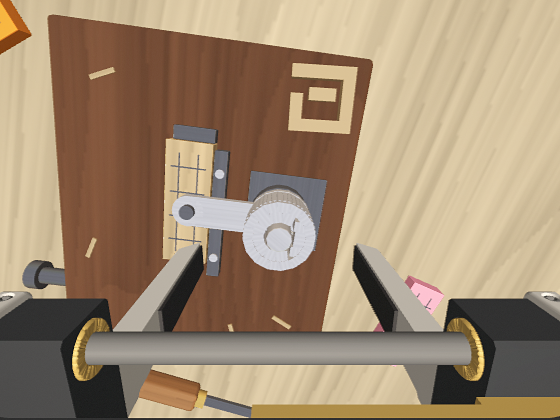

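The wrist view shows the collar at (279,237) between the open fingers, with nothing in their way. The blank is still against both stops at (190,200).

```bash
python3 -m creep '{"slide":[[0.03,0.1,-2.5],[0,0,-2.7],[0,0,0],[0,0,0]],"turn":[0,0,0,0],"claw":[1,1,1,1]}'
python3 -m creep '{"slide":[[0,0,0],[0,0,0],[0,0,0],[0,0,0],[0,0,0]],"turn":[0,0,0,0,0],"claw":[0.5,0.5,0.5,0.5,0.5]}' 40
```

```text
clock: 11.6
eef_pos: [632.3, 142.9, 301.9]
eef_rot: [3.14, 0.0, 1.872]
wrist_force: [0.1, -0.4, 0.0]
finger_gap: 93.7
finger_force: 0.0
clock: 12.22
eef_pos: [632.1, 143.0, 300.7]
eef_rot: [3.142, 0.0, 1.874]
wrist_force: [-0.6, -0.3, 0.7]
finger_gap: 51.9
finger_force: 40.0
```

```bash
python3 -m creep '{"slide":[[0,0,0],[0,0,0],[0,0,0]],"turn":[-0.15,-0.15,0],"claw":[0.3,0.3,0.3]}' 50
python3 -m creep '{"slide":[[0,0,-0.2],[0,0,0]],"turn":[0,0],"claw":[0.3,0.3]}'
```

```text
clock: 12.6
eef_pos: [632.1, 143.0, 300.7]
eef_rot: [3.142, -0.0, 1.575]
wrist_force: [0.2, 0.5, -0.0]
finger_gap: 52.3
finger_force: 50.0
clock: 12.85
eef_pos: [632.1, 143.0, 299.0]
eef_rot: [3.141, -0.0, 1.576]
wrist_force: [-2.3, -1.0, 5.8]
finger_gap: 51.9
finger_force: 50.0
```

```bash
python3 -m creep '{"slide":[[0,0,-0.1],[0,0,0]],"turn":[0,0],"claw":[0.3,0.3]}'
```

```text
clock: 13.1
eef_pos: [632.1, 143.0, 298.5]
eef_rot: [3.141, -0.0, 1.576]
wrist_force: [-4.8, -0.3, 9.3]
finger_gap: 51.5
finger_force: 50.0
```

```bash
for i in 1; do python3 -m creep '{"slide":[[0,0,0],[0,0,0]],"turn":[-0.15,0],"claw":[0.3,0.3]}'; done
python3 -m creep '{"slide":[[0,0,0],[0,0,0]],"turn":[-0.15,0],"claw":[0.3,0.3]}'
python3 -m creep '{"slide":[[0,0,0],[0,0,0]],"turn":[-0.15,0],"claw":[0.3,0.3]}'
```

```text
clock: 13.35
eef_pos: [632.2, 143.0, 298.0]
eef_rot: [3.141, -0.0, 1.426]
wrist_force: [0.4, 0.1, 4.6]
finger_gap: 51.5
finger_force: 50.0
clock: 13.6
eef_pos: [632.2, 143.0, 297.9]
eef_rot: [3.141, -0.0, 1.278]
wrist_force: [0.5, 0.1, 5.1]
finger_gap: 52.1
finger_force: 50.0
clock: 13.85
eef_pos: [632.1, 143.0, 297.8]
eef_rot: [3.141, -0.0, 1.129]
wrist_force: [1.3, -0.9, 4.2]
finger_gap: 51.7
finger_force: 50.0
```

```bash
python3 -m creep '{"slide":[[0,0,-0.15],[0,0,0]],"turn":[0,0],"claw":[0.3,0.3]}'
```

```text
clock: 14.1
eef_pos: [632.1, 143.0, 296.2]
eef_rot: [3.141, -0.0, 1.129]
wrist_force: [0.9, -0.1, 5.5]
finger_gap: 51.6
finger_force: 50.0
```

```bash
python3 -m creep '{"slide":[[0,0,-0.15],[0,0,-0.15],[0,0,0]],"turn":[0,0,0],"claw":[0.3,0.3,0.3]}'
python3 -m creep '{"slide":[[0,0,-0.1],[0,0,0]],"turn":[0,0],"claw":[0.3,0.3]}'
```

```text
clock: 14.48
eef_pos: [632.1, 143.1, 293.7]
eef_rot: [3.141, -0.0, 1.129]
wrist_force: [-1.3, -0.0, 9.1]
finger_gap: 51.5
finger_force: 50.0
clock: 14.72
eef_pos: [632.1, 143.1, 292.9]
eef_rot: [3.141, -0.0, 1.129]
wrist_force: [-2.5, -0.8, 11.1]
finger_gap: 51.6
finger_force: 50.0
```

```bash
python3 -m creep '{"slide":[[0,0,-0.1],[0,0,0]],"turn":[0,0],"claw":[0.3,0.3]}'
python3 -m creep '{"slide":[[0,0,-0.05],[0,0,0],[0,0,0],[0,0,0]],"turn":[0,0,0,0],"claw":[0.3,0.3,0.3,0.3]}'
python3 - <<'E'
from h import *
for cam in ["wrist","top"]:
    im,d=manip.camera(cam);cv2.imwrite(f"pics/f{cam}.png",im[...,::-1])
    cal=manip.calibration(cam)
    O=np.array([571.1,130.9]);c,s=np.cos(.1735),np.sin(.1735);R=np.array([[c,s],[-s,c]])
    for r in manip.cut_out("blank",cam):
        v,u=np.nonzero(r["mask"]&(d>0));w,_=world(cam,d,cal,np.c_[u,v]);m=abs(w[:,2]-68)<4
        if m.sum()>20: print(cam,r["score"],r["position"],cv2.minAreaRect(((w[m][:,:2]-O)@R.T).astype(np.float32)))
    v,u=np.nonzero(d>0);w,_=world(cam,d,cal,np.c_[u,v])
    h=np.hypot(w[:,0]-632.3,w[:,1]-142.5)
    for a,b in[(0,7),(13,22)]:
        m=(h<b)&(h>a)&(w[:,2]<140);print(cam,m.sum(),np.percentile(w[m][:,2],[20,50,80]).round(1) if m.any() else "")
E
```

```text
clock: 14.98
eef_pos: [632.1, 143.0, 292.6]
eef_rot: [3.141, -0.001, 1.129]
wrist_force: [-5.3, -0.7, 15.9]
finger_gap: 51.6
finger_force: 50.0
clock: 15.48
eef_pos: [632.0, 143.1, 292.6]
eef_rot: [3.141, -0.001, 1.129]
wrist_force: [-7.1, -1.7, 19.8]
finger_gap: 51.8
finger_force: 50.0
wrist 0.69 [161.7, 268.9] ((-18.856782913208008, 4.59210205078125), (104.4226303100586, 41.381134033203125), 89.70124816894531)
wrist 501 [128.4 128.9 129.4]
wrist 2682 [114.1 114.7 115.1]
top 0 
top 0
```

View pics/fwrist.png

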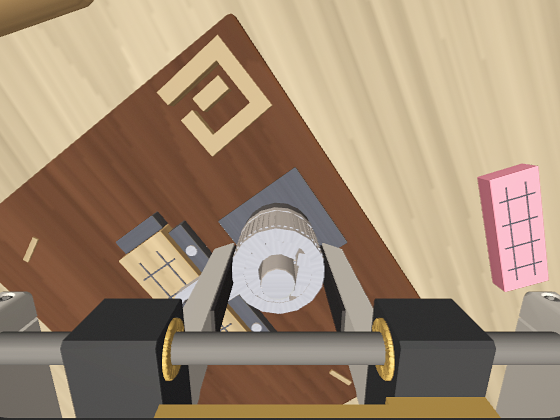

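The spindle stands 14.2 mm out of the collar, so the collar is home. The blank still sits against both stops at about (150,260) in the picture, and the gripper is pressing down with about 20 N.

```bash
python3 -c "
from cell import manip
print(manip.sign_off())"
```

```text
the job is handed in; nothing more can be done
None
```

I handed in the job with the blank flush against both stops and the collar keyed over the pin and pushed home. The gripper still holds it down with about 20 N. The mallet, chisel and fret piece were not touched, and the verdict was not shown.

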